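Fit the grating disc on the vegetable cutter's three studs

TASK

Take the round grating disc out of the green basket and fit it on the vegetable cutter: grip block up, centre bore over the spindle, then turn it until its three holes match the three brass studs and slide it fully home, flat on the hub. Lower it by hand and never drop or force it on, let go of it at the end, and leave the sauce bottle, the jar and the can where they stand.

Things in the scene. Friction and masses are not known exactly. Their poses are not given: they have to be found in the camera images.
- disc: Round aluminium grating disc, 160 mm across, 8 mm thick, about 0.5 kg (varies), lying flat in the basket. Origin: centre of the plate's underside; z points up through the plate. A 16 mm bore runs along the axis through plate and block. Three plain 10.5 mm through holes lie 45 mm from the axis, 120 degrees apart, the first on +x. Dark 3 mm teeth stand on top at 68 mm radius.
- grip (a point): Centre of the orange grip block in the middle of the disc's top, 29 mm above the disc's underside; it has the disc's axes. The block is 50 mm long (along x), 34 mm wide (along y: grip across here) and 42 mm high, its top 50 mm above the disc's underside.
- cutter: White vegetable cutter with steel deck, fixed to the table, hopper removed: housing 280 x 250 mm, deck 120 mm high, a chute 40 mm out on its +x side. Origin: centre of its underside. A steel basin rim, 204 mm inside, rises to 134 mm around the hub.
- seat (a point): Centre of the drive hub's flat grey flange (116 mm across), 132 mm above the table: the disc's origin comes here when home. Three brass studs, 8 mm thick and 14 mm high, the last 2.5 mm tapered to 6 mm, stand on it 45 mm from the axis, 120 degrees apart. Their angle differs every time and is in no measured pose (this point and the cutter do not turn with it): see it or feel for it.
- spindle (a point): Tip of the hub's dark 14 mm spindle, 40 mm above the seat on the same axis, its last 7 mm tapered to 5 mm. It centres the disc. With holes not matched the disc rests rigidly on the stud tips, 14 mm above home; once matched it slides down freely, with about 1 mm play. The gearbox holds the hub: it turns only above about 0.8 N m.
- basket: Green plastic basket, fixed, 250 x 240 x 55 mm high, walls and floor 5 mm. Origin: centre of its underside.
- sauce: Amber sauce bottle with yellow cap, 64 mm across, 210 mm high, upright. Origin: centre of its underside.
- jar: Amber jar with red lid, 76 mm across, 110 mm high, upright. Origin: centre of its underside.
- can: Food can with yellow label, 74 mm across, 90 mm high, upright. Origin: centre of its underside.

How it is judged:
By the outcome, as a careful person would: the job done as asked, in the order asked, and still so for the second after the job is handed in, with the robot touching nothing.
It also fails if it takes over 72 s, if anything falls off the work surface, if the arm or the gripper's body presses on something with over 40 N, if the wrist force passes 120 N, or if a joint passes its speed limit or range.

ROBOT

A 7-joint arm with a two-finger parallel gripper is mounted at the origin on the work surface. World frame = base frame: x ahead of the robot, y to its left, z up, the work surface at z = 0. Lengths are in m, angles in rad, forces in N, time in s.
With the tool pointing down it reaches from about 0.35 to 0.9 m from the base axis. Payload 19.9 kg.
Tool frame: the origin (TCP) lies between the finger pads; the fingertips stand 19 mm ahead of it and the grasp point (between the pads) is the TCP; z points along the fingers, y is the line along which they close (so a half turn about z gives the same grasp; the last joint's range is limited). The gripper opens to 94 mm and grips with 3 to 60 N. Pads are 16 mm wide; open, the fingers measure 119 mm over their backs; the gripper's body (75 mm by 177 mm) begins 78 mm behind the grasp point.
Start: joints at [-1.183, 0.417, -0.01, 1.614, 0.005, 1.111, -0.053], TCP at [0.26, 0.568, 0.224] pointing down, gripper open.
Joint ranges: [-2.81, 2.81], [-0.39, 2.02], [-1.27, 1.25], [0.06, 2.57], [-1.19, 4.33], [0.19, 2], [-2.82, 2.82]. Speed limits (rad/s): [1.89, 1.89, 2.39, 2.39, 3.01, 3.01, 3.01].

INTERFACE

Orientations are given as a 3x3 rotation matrix whose columns are the frame's x, y, z axes.
In Python, from rig import robot gives the robot as it stands. Calls block until the motion is done:
- robot.move_ptp(position, orientation): joint-space move of the TCP to a pose.
- robot.move_linear(position, velocity=0.15, frame=None, threshold=None): straight line of the TCP; frame=None keeps the orientation; velocity is the mean speed in m/s. With threshold (N) it stops when the force on the tool has changed by that much, and returns True; else False.
- robot.goto_joints(angles): joint-space move.
- robot.gripper_to(opening): finger opening in m; the grip force is fixed at half the most; returns when the fingers have stopped.
- robot.pause(seconds).
- robot.ik(position, orientation): joint angles nearest the present ones, or None.
- robot.get_state(): the state.
- robot.grab_frame(name): name is "scene" or "top" or "wrist"; returns the picture (384x512x3 uint8, red, green, blue); there is no depth.
- robot.camera_info(name): a dict with "fx", "fy", "cx", "cy" (pixels), "dist" ([k1, k2, p1, p2, k3] as OpenCV has them; the pictures are not rectified), "rvec" (rotation vector, rad) and "tvec" (3), from world to camera coordinates, as OpenCV has them. Camera axes: x right, y down, z forward; pixel columns grow to the right and rows downward; lengths in m; the calibration is good to about 2 mm. A picture is of the moment at which its call begins: read the wrist's pose just before it. camera_info takes no time and is no camera call; for the wrist camera it gives the pose at the moment of the call.
A pose or a line that the arm cannot do raises robot.PlanningError and nothing moves.
- robot.sign_off(): hands the job in; it is judged then, once.
The state is a dict: "time": time; "qpos": joint angles; "joint_vel": joint speeds; "effort": joint torques, N m; "ee_pos": TCP position; "tool_rot": TCP orientation; "force": force on the tool from outside, world axes, zero at the start; "moment": the same for the moment, N m; "opening": finger opening in m; "grasp_force": force on a finger pad.
Only numpy, scipy, OpenCV 4.12 (cv2) and the standard library are available. Lean on these libraries where they do the work, as an engineer would, in place of code of your own. Each camera call takes 0.05 s, during which the arm holds its last target. There are 200 camera calls.

## Working session

There is one attempt and no reset: what is moved stays moved. The work goes in short steps, each a Python script; the robot and the scene stay as the last script left them, time stands still between calls to the robot, and variables do not carry over. Pictures are saved under pics/ and viewed, at most 10 in all, crops included, and the job is handed in when it is done.

```bash
mkdir -p pics; ls; cat > h.py <<'E'
import numpy as np, cv2
from rig import robot
def snap(n,f=None):
    ci=robot.camera_info(n); im=robot.grab_frame(n)
    if f: cv2.imwrite(f,im[:,:,::-1])
    return im,ci
def ray(ci,uv):
    K=np.array([[ci['fx'],0,ci['cx']],[0,ci['fy'],ci['cy']],[0,0,1.]])
    p=cv2.undistortPoints(np.array(uv,float).reshape(-1,1,2),K,np.array(ci['dist'],float)).reshape(-1,2)
    R,_=cv2.Rodrigues(np.array(ci['rvec'],float)); t=np.array(ci['tvec'],float).ravel()
    return -R.T@t, np.c_[p,np.ones(len(p))]@R
def onplane(ci,uv,z):
    o,d=ray(ci,uv); return o+d*((z-o[2])/d[:,2])[:,None]
def down(yaw):  # tool z down, tool y axis at angle yaw in world
    y=np.array([np.cos(yaw),np.sin(yaw),0]); z=np.array([0,0,-1.]); return np.c_[np.cross(y,z),y,z]
E
python3 - <<'E'
from h import *
a,ca=snap('scene','pics/s.png'); b,cb=snap('top','pics/t.png')
cv2.imwrite('pics/t0.png',b[:,:,::-1])
for c in (ca,cb): print({k:np.round(v,3) for k,v in c.items()}, np.round(ray(c,[[256,192]])[0],3))
print(robot.get_state()['tool_rot'])
E
```

```text
pics
{'fx': np.float64(468.272), 'fy': np.float64(468.272), 'cx': np.float64(248.29), 'cy': np.float64(189.859), 'dist': array([-0.155,  0.   ,  0.   ,  0.   ,  0.   ]), 'rvec': array([ 0.706,  2.622, -1.14 ]), 'tvec': array([ 0.559, -0.12 ,  1.964])} [1.229 1.04  1.262]
{'fx': np.float64(376.378), 'fy': np.float64(376.378), 'cx': np.float64(257.776), 'cy': np.float64(190.757), 'dist': array([-0.034,  0.   ,  0.   ,  0.   ,  0.   ]), 'rvec': array([ 2.164, -2.043,  0.227]), 'tvec': array([-0.035,  0.638,  1.554])} [ 0.287 -0.014  1.656]
[[-9.09471419e-01  4.15766288e-01 -3.62587958e-04]
 [ 4.15766438e-01  9.09470876e-01 -9.97134867e-04]
 [-8.48118744e-05 -1.05761757e-03 -9.99999437e-01]]
```

View pics/t.png

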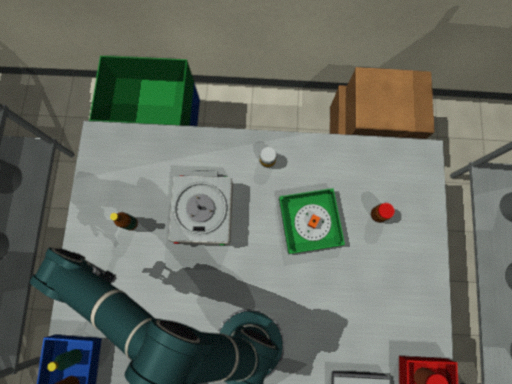

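View pics/s.png

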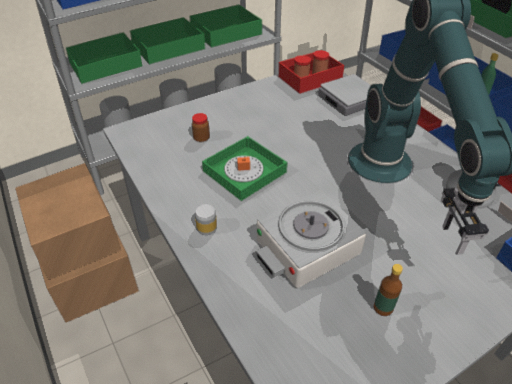

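The top view shows the disc with its orange block at about (313,222) in the basket. The cutter ring is centred near (201,209), with its spindle near (202,207). The scene view agrees: disc near (243,165), hub near (311,224).

```bash
cat >> h.py <<'E'
def orange(im):
    h=cv2.cvtColor(im,cv2.COLOR_RGB2HSV); m=cv2.inRange(h,(5,150,120),(20,255,255))
    n,l,s,c=cv2.connectedComponentsWithStats(m); return m,l,s,c
E
python3 - <<'E'
from h import *
im=cv2.imread('pics/t0.png')[:,:,::-1].copy(); ci=robot.camera_info('top')
m,l,s,c=orange(im)
for i in range(1,len(s)):
    if s[i,4]>15: print(s[i],c[i],onplane(ci,c[i],0.055))
print('cutter',onplane(ci,[[201,209]],0.134),onplane(ci,[[311,221]],0.055))
print('objs',onplane(ci,[[268,155]],.09),onplane(ci,[[385,212]],.11),onplane(ci,[[114,216]],.21))
cw=robot.camera_info('wrist'); s_=robot.get_state()
print({k:np.round(v,3) for k,v in cw.items()})
o,d=ray(cw,[[256,192]]); R=s_['tool_rot']; print('cam in tool',R.T@(o-s_['ee_pos']),'axis',R.T@d[0])
o,dd=ray(cw,[[356,192]]); print('cam x in tool',R.T@(dd[0]-d[0]))
E
```

```text
[308 215  12  13  86] [313.59302326 221.04651163] [[ 0.52286188 -0.24464942  0.055     ]]
cutter [[0.53448143 0.22893446 0.134     ]] [[ 0.52243355 -0.23352974  0.055     ]]
objs [[ 0.79590424 -0.03397852  0.09      ]] [[ 0.56951265 -0.53424346  0.11      ]] [[0.47481283 0.55320714 0.21      ]]
{'fx': np.float64(284.639), 'fy': np.float64(284.639), 'cx': np.float64(255.293), 'cy': np.float64(194.641), 'dist': array([-0.046,  0.   ,  0.   ,  0.   ,  0.   ]), 'rvec': array([-2.469, -1.586, -0.187]), 'tvec': array([-0.624, -0.025,  0.391])}
cam in tool [ 0.06723724 -0.00058049 -0.16067448] axis [-0.22631688  0.00173387  0.97409955]
cam x in tool [-5.00749421e-05  3.53413987e-01  2.60856775e-04]
```

```bash
python3 - <<'E'
from h import *
s=robot.get_state(); p=s['ee_pos']; 
robot.move_linear(p+[0,0,.1],velocity=.25)
yaw=np.arctan2(.909,.416); R=down(yaw); print(R)
hub=np.array([.534,.229,.26])
robot.move_ptp(hub-R@[.04,0,0],R)
robot.pause(.2)
im,ci=snap('wrist','pics/w1.png'); np.save('w1.npy',np.r_[ci['rvec'],ci['tvec']])
R2=down(yaw)
blk=np.array([.523,-.245,.22])
robot.move_ptp(blk-R2@[.04,0,0],R2)
robot.pause(.2)
im,ci=snap('wrist','pics/w2.png'); np.save('w2.npy',np.r_[ci['rvec'],ci['tvec']])
s=robot.get_state(); print(s['time'],s['qpos'],s['ee_pos'])
E
```

```text
[[-0.90930148  0.41613797  0.        ]
 [ 0.41613797  0.90930148  0.        ]
 [ 0.          0.         -1.        ]]
4.625 [ 0.02862231  0.4407303   0.47965919  1.65129044 -0.22240135  1.10405915
  1.71224628] [ 0.55965024 -0.26108912  0.2200036 ]
```

View pics/w1.png

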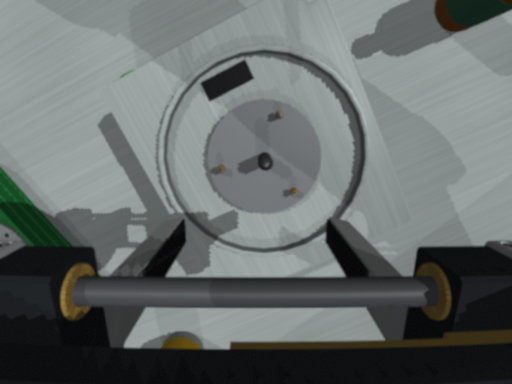

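View pics/w2.png

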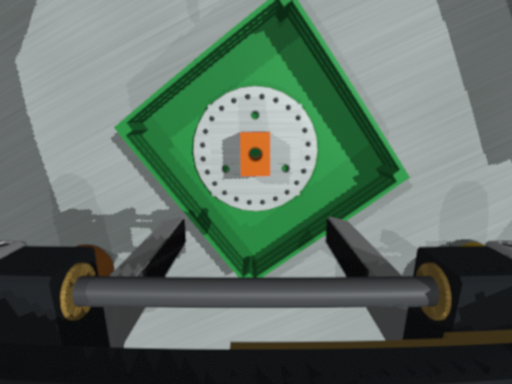

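w1 shows the flange near (263,157), the spindle tip at (265,160), and studs near (278,115), (219,169) and (292,190). w2 shows the disc near (255,148), the block at (255,154), and holes near (255,115), (226,168) and (286,168). I'll refine these with masks next.

```bash
cat > meas.py <<'E'
from h import *
def load(n):
    v=np.load(n+'.npy'); ci=dict(robot.camera_info('wrist')); ci['rvec']=v[:3]; ci['tvec']=v[3:]
    return cv2.imread(f'pics/{n}.png')[:,:,::-1].copy(),ci
def blobs(m,gray,seeds,r=9):
    out=[]
    for s in seeds:
        k=np.zeros_like(m); cv2.circle(k,s,r,255,-1); M=cv2.moments(m&k,True)
        out.append([M['m10']/M['m00'],M['m01']/M['m00'],M['m00']])
    return np.array(out)
def circ3(P): # centre of three points
    (a,b,c)=P[:,:2]; A=2*np.array([b-a,c-a]); return np.linalg.solve(A,[b@b-a@a,c@c-a@a])
def rep(P,ctr=None):
    c=circ3(P) if ctr is None else ctr
    d=P[:,:2]-c; a=np.degrees(np.arctan2(d[:,1],d[:,0])); print('ctr',c,'r',np.hypot(*d.T),'ang',a,'mod120',a%120); return c
E
python3 - <<'E'
from meas import *
im,ci=load('w1'); h=cv2.cvtColor(im,cv2.COLOR_RGB2HSV)
m=cv2.inRange(h,(8,70,60),(30,255,255))
b=blobs(m,None,[(278,115),(219,169),(292,190)]); print(b)
for z in (.138,.142,.146): rep(onplane(ci,b[:,:2],z))
d=cv2.inRange(h,(0,0,0),(179,255,60)); s=blobs(d,None,[(265,160)],10); print(s,onplane(ci,s[:,:2],.170))
# flange circle
fl=((h[:,:,1]<40)&(h[:,:,2]>90)&(h[:,:,2]<175)).astype(np.uint8)*255
cv2.imwrite('pics/w1crop.png',cv2.resize(im[90:220,180:350,::-1],None,fx=4,fy=4,interpolation=cv2.INTER_NEAREST))
im,ci=load('w2'); h=cv2.cvtColor(im,cv2.COLOR_RGB2HSV)
mm=orange(im)[0]; cs=max(cv2.findContours(mm,0,2)[0],key=cv2.contourArea); r=cv2.minAreaRect(cs); print(r)
box=onplane(ci,cv2.boxPoints(r),.055); print(box.round(4), box.mean(0), np.linalg.norm(np.diff(box,axis=0),axis=1))
g=cv2.inRange(h,(40,80,0),(85,255,255)); b=blobs(g,None,[(255,115),(226,168),(286,168)],8); print(b)
rep(onplane(ci,b[:,:2],.0115)); 
bo=cv2.inRange(h,(0,0,0),(179,255,90)); s=blobs(bo,None,[(255,154)],9); print('bore',s,onplane(ci,s[:,:2],.055))
w=cv2.inRange(h,(0,0,150),(179,50,255)); n,l,st,c=cv2.connectedComponentsWithStats(w); k=l[135,220]; 
cc=cv2.findContours((l==k).astype(np.uint8),0,2)[0]; cc=max(cc,key=cv2.contourArea)[:,0]
P=onplane(ci,cc,.013)[:,:2]; print('disc',cv2.minEnclosingCircle(P.astype(np.float32)),P.mean(0))
E
```

```text
[[276.         115.7         10.        ]
 [221.55172414 167.48275862  29.        ]
 [293.         190.25806452  31.        ]]
ctr [0.54164004 0.23493458] r [0.0433214 0.0433214 0.0433214] ang [ 140.58560158 -103.55705899   18.62417277] mod120 [20.58560158 16.44294101 18.62417277]
ctr [0.54117426 0.23501291] r [0.04270852 0.04270852 0.04270852] ang [ 140.58560158 -103.55705899   18.62417277] mod120 [20.58560158 16.44294101 18.62417277]
ctr [0.54070849 0.23509123] r [0.04209563 0.04209563 0.04209563] ang [ 140.58560158 -103.55705899   18.62417277] mod120 [20.58560158 16.44294101 18.62417277]
[[263.97647059 160.72941176 170.        ]] [[0.53907783 0.23488047 0.17      ]]
((254.5, 153.5), (43.0, 29.0), 90.0)
[[ 0.4972 -0.2521  0.055 ]
 [ 0.5107 -0.2225  0.055 ]
 [ 0.5553 -0.2423  0.055 ]
 [ 0.5413 -0.2729  0.055 ]] [ 0.52613423 -0.24742375  0.055     ] [0.03248942 0.04879779 0.03359382]
[[254.38888889 114.86111111  36.        ]
 [225.63333333 168.36666667  30.        ]
 [284.5862069  167.72413793  29.        ]]
ctr [ 0.52631916 -0.2470881 ] r [0.04463343 0.04463343 0.04463343] ang [156.26988152 -83.53211682  35.71128315] mod120 [36.26988152 36.46788318 35.71128315]
bore [[255.02884615 153.42307692 104.        ]] [[ 0.52595109 -0.2466768   0.055     ]]
disc ((0.5263398289680481, -0.24761614203453064), 0.08113135397434235) [ 0.52337234 -0.24672269]
```

View pics/w1crop.png

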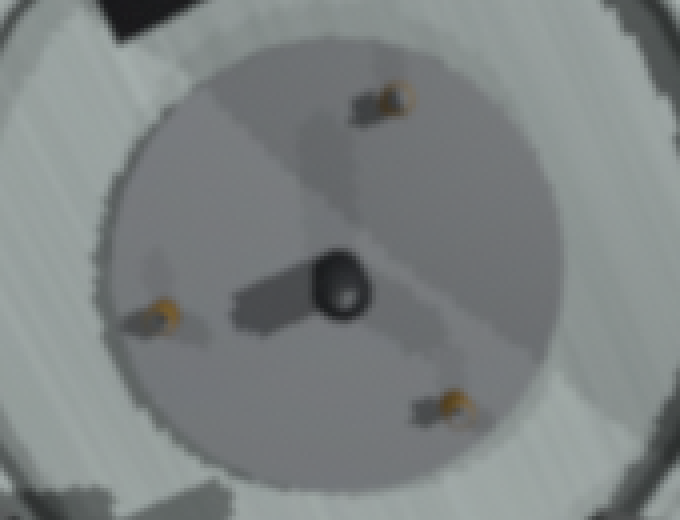

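The crop shows flange centre ~(263.4,156), and stud tips ~(279,114), (221,169) and (294,191). The brass masks catch only parts of the studs, so I'll look again closer before grasping.

```bash
python3 - <<'E'
from meas import *
yaw=np.radians(66); R=down(yaw)
hub=np.array([.539,.235,.215])
t=hub-R@[.045,0,0]
robot.move_ptp(t+[0,0,.05],R); robot.move_linear(t,velocity=.15); robot.pause(.2)
im,ci=snap('wrist','pics/w3.png'); np.save('w3.npy',np.r_[ci['rvec'],ci['tvec']])
K=np.array([[ci['fx'],0,ci['cx']],[0,ci['fy'],ci['cy']],[0,0,1.]])
c,_=cv2.projectPoints(np.array([[.539,.235,.132]]),np.array(ci['rvec']),np.array(ci['tvec']),K,np.array(ci['dist'])); c=c.ravel(); print(c)
x,y=(c-[100,75]).astype(int); x,y=max(x,0),max(y,0); print('crop',x,y)
cv2.imwrite('pics/w3crop.png',cv2.resize(im[y:y+150,x:x+200,::-1],None,fx=4,fy=4,interpolation=cv2.INTER_NEAREST))
s=robot.get_state(); print(s['time'],s['ee_pos'],s['force'])
E
```

```text
[255.78848517 151.97803093]
crop 155 76
7.1083 [0.58049785 0.21677407 0.21588825] [-0.38448707  0.85946785 -0.14183073]
```

View pics/w3crop.png

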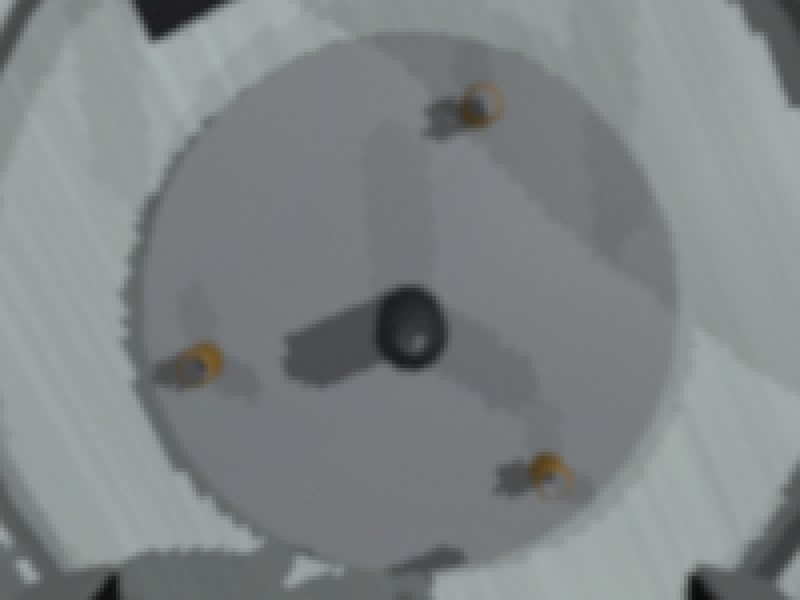

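```bash
python3 - <<'E'
from meas import *
im,ci=load('w3')
f=lambda P:(np.array(P,float)+.5)/4-.5+[155,76]
P=onplane(ci,f([(485,104),(196,369),(555,484)]),.146); c=rep(P)
c=rep(P[:,:2]) 
print('flange',onplane(ci,f([(410,301)]),.132),'edges',onplane(ci,f([(140,301),(680,301),(410,32),(410,570)]),.132)[:,:2])
print('spindle tip',onplane(ci,f([(413,338)]),.172),'blob mid',onplane(ci,f([(412,328)]),.160))
# whole-outline centres at mid height
Q=onplane(ci,f([(482,105),(201,366),(551,475)]),.141); rep(Q)
# flange edge circle: rays outward from centre with grey-step
h=cv2.cvtColor(im,cv2.COLOR_RGB2LAB)[:,:,0].astype(float); h=cv2.GaussianBlur(h,(3,3),0.8)
c0=f([(410,301)])[0]; E=[]
for a in np.radians(np.arange(0,360,4)):
    r=np.arange(60,76,.5); pr=cv2.remap(h.astype(np.float32),(c0[0]+r*np.cos(a)).astype(np.float32)[None],(c0[1]+r*np.sin(a)).astype(np.float32)[None],1)[0]
    g=np.gradient(pr); i=np.argmax(g)
    if g[i]>3: E.append(c0+r[i]*np.array([np.cos(a),np.sin(a)]))
W=onplane(ci,E,.132)[:,:2]
for _ in range(4):
    A=np.c_[2*W,np.ones(len(W))]; x=np.linalg.lstsq(A,(W**2).sum(1),rcond=None)[0]; R=np.sqrt(x[2]+x[:2]@x[:2]); e=abs(np.hypot(*(W-x[:2]).T)-R); W=W[e<=max(.0012,np.percentile(e,85)) ]
print('fit',x[:2],R,len(W),e.max())
for Z in (P,Q): rep(Z,x[:2])
E
```

```text
ctr [0.54176091 0.23524975] r [0.0449355 0.0449355 0.0449355] ang [ 137.55615144 -102.23290971   17.96394897] mod120 [17.55615144 17.76709029 17.96394897]
ctr [0.54176091 0.23524975] r [0.0449355 0.0449355 0.0449355] ang [ 137.55615144 -102.23290971   17.96394897] mod120 [17.55615144 17.76709029 17.96394897]
flange [[0.53860859 0.23642321 0.132     ]] edges [[0.51500988 0.1837144 ]
 [0.56204347 0.28924581]
 [0.48882433 0.25853341]
 [0.59369799 0.21196642]]
spindle tip [[0.54161902 0.23538129 0.172     ]] blob mid [[0.54114622 0.23550535 0.16      ]]
ctr [0.54128435 0.2352476 ] r [0.04470099 0.04470099 0.04470099] ang [ 137.52049107 -101.46968309   18.18643378] mod120 [17.52049107 18.53031691 18.18643378]
fit [0.5415256 0.2331786] 0.0588730867427902 70 0.0011709078154957045
ctr [0.5415256 0.2331786] r [0.04619043 0.04286203 0.04583742] ang [ 135.46285909 -102.51212927   20.33659345] mod120 [15.46285909 17.48787073 20.33659345]
ctr [0.5415256 0.2331786] r [0.04629624 0.04272619 0.04516369] ang [ 135.83340223 -102.33848222   20.77650703] mod120 [15.83340223 17.66151778 20.77650703]
```

```bash
python3 - <<'E'
from meas import *
R=down(np.radians(66.1)); g=np.array([.5262,-.2470,.037])
robot.move_linear(robot.get_state()['ee_pos']+[0,0,.05],velocity=.2)
robot.move_ptp(g+[0,0,.10],R)
hit=robot.move_linear(g,velocity=.08,threshold=8); s=robot.get_state(); print('hit',hit,s['ee_pos'],s['force'])
if not hit:
    robot.gripper_to(.0); s=robot.get_state(); print(s['opening'],s['grasp_force'],s['force'])
    robot.move_linear(g+[0,0,.03],velocity=.06)
    robot.move_linear(g+[0,0,.25],velocity=.2); robot.pause(.2)
    s=robot.get_state(); im,ci=snap('wrist','pics/w4.png'); np.save('w4.npy',np.r_[ci['rvec'],ci['tvec']])
    print(s['time'],s['ee_pos'],s['force'],s['moment'],s['opening'],s['grasp_force'])
    print(robot.ik([.5417,.2353,.22],down(np.radians(47.8))))
E
```

```text
hit False [ 0.526461   -0.24711391  0.03745674] [ 0.1269884   0.63133643 -0.09562174]
0.03368773519087306 29.999722125940025 [0.68913516 0.9665484  0.49126211]
13.7333 [ 0.52595836 -0.24694755  0.28630568] [-0.79068251 -0.15086437 -5.27347468] [0.07538016 0.01529521 0.00425366] 0.03377715315255725 29.999583105091006
[-0.97134551  0.42399297  0.66724332  1.72509661 -0.29070032  1.09346506
  0.62222965]
```

View pics/w4.png

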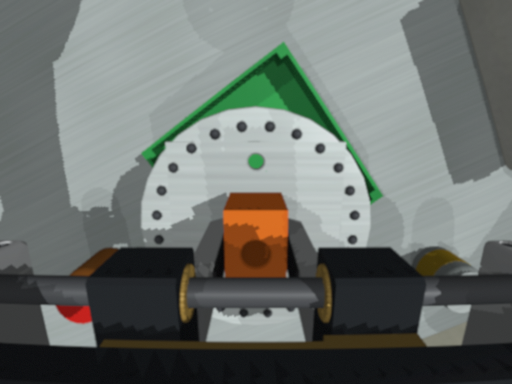

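The disc is held level, with its +x hole at (256,161) and the bore top at (256,253). I'll work out its pose in the hand from that hole and the block edges.

```bash
python3 - <<'E'
from meas import *
im,ci=load('w4'); h=cv2.cvtColor(im,cv2.COLOR_RGB2HSV); s=robot.get_state(); p=s['ee_pos'];R=s['tool_rot']
b=blobs(cv2.inRange(h,(40,80,0),(85,255,255)),None,[(256,161)],12)
print('hole',b,(onplane(ci,b[:,:2],p[2]-.028)-p)@R)
# front top edge of block & bore
m=orange(im)[0]
col=h[185:285,245,:]; v=col[:,2].astype(int); i=np.argmax(np.diff(v[5:40]))+5; print('edge row',185+i+.5,v[15:35])
print('front top edge x (expect 25mm)',(onplane(ci,[[256,185+i+.5]],p[2]-.032+.050)-p)@R)
d=cv2.inRange(h,(0,0,0),(179,255,140)); bb=blobs(d,None,[(256,253)],20); print('bore',bb,(onplane(ci,bb[:,:2],p[2]+.018)-p)@R)
# teeth angles
t=cv2.inRange(h,(0,0,0),(179,255,90)); pts=[(242,127),(269,127),(215,134),(296,134),(191,148),(320,148),(173,168),(338,168),(161,191),(350,191),(157,215),(354,215)]
tb=blobs(t,None,pts,7); q=((onplane(ci,tb[:,:2],p[2]-.0225)-p)@R)[:,:2]
A=np.c_[2*q,np.ones(len(q))]; x=np.linalg.lstsq(A,(q**2).sum(1),rcond=None)[0]; print('teeth centre',x[:2],np.sqrt(x[2]+x[:2]@x[:2]))
print(p,robot.get_state()['time'])
E
```

```text
hole [[255.39548023 160.78531073 177.        ]] [[ 0.04474344 -0.00068534  0.02803937]]
edge row 209.5 [107 107 108 107 108 107 107 107 109 133 178 207 217 218 218 218 217 217
 218 218]
front top edge x (expect 25mm) [[ 0.02479917 -0.00035729 -0.0179782 ]]
bore [[ 255.96880734  255.26238532 1090.        ]] [[-0.00117393 -0.00036808 -0.01800093]]
teeth centre [ 0.00013256 -0.00087301] 0.06746837745298287
[ 0.52603088 -0.24693572  0.28645795] 13.7833
```

```bash
python3 - <<'E'
from meas import *
R=down(np.radians(47.8)); c=np.array([.5419,.2357,0])
robot.move_ptp(c+[0,0,.29],R)
robot.move_linear(c+[0,0,.212],velocity=.12); robot.pause(.2)
s=robot.get_state(); print(s['time'],s['ee_pos'],s['force'],s['moment'])
hit=robot.move_linear(c+[0,0,.182],velocity=.03,threshold=4)
s=robot.get_state(); print(hit,s['time'],s['ee_pos'],s['force'],s['moment'])
if not hit:
    hit=robot.move_linear(c+[0,0,.163],velocity=.02,threshold=4)
    s=robot.get_state(); print(hit,s['time'],s['ee_pos'],s['force'],s['moment'])
E
```

```text
16.5417 [0.54216384 0.23581017 0.21265635] [ 0.31047068  0.92714957 -5.40043918] [ 0.02345894 -0.01903519  0.05498479]
False 17.6917 [0.54200613 0.23575032 0.18221071] [-0.49431834 -0.19188026 -6.04456345] [-0.07342951  0.04492441 -0.03061256]
True 18.5333 [0.54179547 0.23563082 0.16397802] [-1.68305222 -0.39910429  6.46261934] [-0.00277887  0.23495419 -0.01816985]
```

The disc stopped at TCP z 0.164, so its underside is at 0.132, which is the home height. Next: release, retreat and check.

```bash
python3 - <<'E'
from meas import *
p=robot.get_state()['ee_pos'].copy()
robot.move_linear(p+[0,0,.0003],velocity=.02)
robot.gripper_to(.08); robot.pause(.2)
s=robot.get_state(); print(s['force'],s['opening'],s['ee_pos'])
R=s['tool_rot']; robot.move_linear(p+[0,0,.09],velocity=.1)
robot.move_linear(p+[0,0,.12]-R@[.05,0,0],velocity=.15); robot.pause(.3)
im,ci=snap('wrist','pics/w5.png'); a,_=snap('scene','pics/s2.png')
cv2.imwrite('pics/fin.png',np.hstack([im[:300,130:400],cv2.resize(a[180:300,220:400],None,fx=2.5,fy=2.5)])[:,:,::-1])
m=orange(im)[0]; n,l,st,cc=cv2.connectedComponentsWithStats(m); print(st[1:][st[1:,4]>200])
s=robot.get_state(); print(s['time'],s['force'],s['ee_pos'])
E
```

```text
[-0.26786918 -0.06874651 -0.37737441] 0.08009557097781529 [0.54178599 0.23563554 0.16426602]
[[ 237  120   37   54 1738]]
21.8333 [1.06313267 0.10043154 0.35190566] [0.57859892 0.20236935 0.28382863]
```

View pics/fin.png

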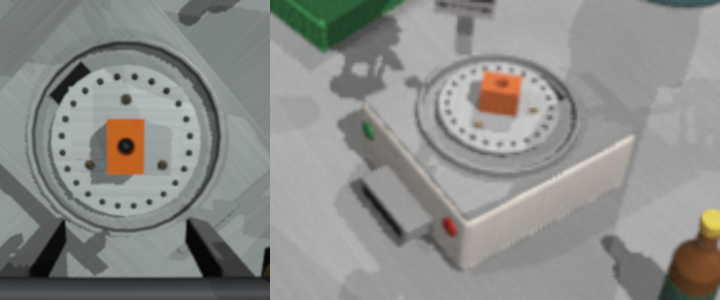

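The disc sits flat and centred, with brass studs showing in all three holes (crop (125,99), (90,164), (162,164)) and the spindle in the bore. The gripper is clear of it.

```bash
python3 -c "
from rig import robot
print(robot.sign_off())"
```

```text
the job is handed in; nothing more can be done
None
```

The grating disc is on the cutter, grip block up, studs in all three holes and flat on the hub; I released it and handed the job in at about 22 s, without the arm going near the sauce bottle, jar or can.

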